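# Bring a dish to the reader on a push-to-turn sample changer

### The job

Bring the dish with the pink-red filling to the reading port of the sample changer: press the black knob down by feel, past its free play, against the spring until the carousel unlocks, but do not ram it to its stop; hold it so, turn it the shorter way round, and let it come up so that it locks with that dish under the reader's ring (it may lock at a station on the way if you need to take it again). Once it is locked there, press the green start button and let go, leaving all dishes flat in their pockets and the white spray bottle and black cap where they are.

Things in the scene. Friction and masses are not known exactly. Their poses are not given: they have to be found in the camera images.
- knob_centre (a point): Mark on the changer's turning axis, about the middle of the black fluted knob's grip; fixed to the base, it does not follow the knob, which may start up to 4 mm higher or lower. World height 0.104 m. The round grip is 42 mm across, 30 mm tall. Under it is a round steel flange 68 mm across, upper face 15 mm below the grip's middle; fingertips may push on it. Its y axis points to the port.
- plunger (a joint): Press of the lock plunger under the knob, m: 0 up and locked, 0.0065 on its stop. The knob first slides lightly (2 N) down the stem by 0.5 to 8 mm, differing each time, then meets the plunger's spring (3 N/mm): 4 to 5 N start it, 11 N at 2.4 mm, 19 N at 5.2 mm. Up, its key locks the carousel in one of 5 slots (2 mm play); beyond 2.4 mm it turns; let go within 2 degrees of a slot it drops in.
- carousel (a joint): Turning angle of carousel and knob together, rad, 0 at the start, growing anticlockwise seen from above. It turns without end both ways, with light friction (0.06 N m). Lock slots lie every 72 degrees (1.257 rad): 0, +-1.257, +-2.513 and so on; in each of them a dish stands exactly at the port.
- port (a point): Reading port: where the centre of a dish lies when it stands under the black ring (49 mm outer diameter, top at world height 0.073 m) held out by the white reader box of the changer. 62 mm from the turning axis.
- far_side (a point): The point diametrically opposite the reading port, 62 mm from the axis, at dish height. The way past this point is always the longer way to the port.
- start (a joint): Travel of the round green start button, m: 0 = out, 0.005 = fully pressed. Its spring takes 1.4 N at first and 4.5 N fully down.
- start_top (a point): Centre of the top of the green start button (22 mm across, on a black collar 38 mm across) on top of the white reader box, which stands beside the carousel, 131 mm from its axis. World height about 0.077 m; it is pressed straight down.
- dish_pink_c (a point): Centre of the round dish with pink-red filling, the wanted sample, 38 mm across, 11 mm tall. It lies loose in one of the five shallow round pockets (rim 4 mm high) of the aluminium carousel plate (175 mm across, top 47 mm above the table); pockets lie 62 mm from the axis, 72 degrees apart. The pocket at the port starts empty.
- dish_tan1_c (a point): Centre of one of three like dishes with yellowish-tan filling, 38 mm across and 11 mm tall, in other pockets of the carousel.
- dish_tan2_c (a point): Centre of one of three like dishes with yellowish-tan filling, 38 mm across and 11 mm tall, in other pockets of the carousel.
- dish_tan3_c (a point): Centre of one of three like dishes with yellowish-tan filling, 38 mm across and 11 mm tall, in other pockets of the carousel.
- lens_cleaner_c (a point): Centre of a bystander: white spray bottle with blue cap, 35 mm across and 120 mm tall, standing on the table to the left of the changer.
- dust_cap_c (a point): Centre of a bystander: flat round black cap, 41 mm across and 13 mm tall, lying on the table on the side of the changer away from the reader.
Things that resemble listed ones, but are neither listed nor needed, are in the scene too. What is shaped like the part that bears dish_pink_c but blue or orange is not meant.

How it is judged:
By the outcome, as a careful person would: the job done as asked, in the order asked, and still so for the second after the job is handed in, with the robot touching nothing.
It also fails if it takes over 72 s, if anything falls off the work surface, if the arm or the gripper's body presses on something with over 40 N, if the wrist force passes 120 N, or if a joint passes its speed limit or range.

### The arm

A 7-joint arm with a two-finger parallel gripper is mounted at the origin on a cart in front of the work surface, level with it; the furniture and walls round the work are solid. World frame = base frame: x ahead of the robot, y to its left, z up, the work surface at z = 0. Lengths are in m, angles in rad, forces in N, time in s.
With the tool pointing down it reaches from about 0.4 to 0.875 m from the base axis. Payload 19.3 kg.
Tool frame: the origin (TCP) lies between the finger pads; the fingertips stand 17 mm ahead of it and the grasp point (between the pads) lies 2 mm behind it (bot.tips_ahead is the z of the fingertips in the tool frame, in m); z points along the fingers, y is the direction in which the jaws open and shut (so a half turn about z gives the same grasp; the last joint's range is limited). The gripper opens to 85 mm and grips with 20 to 120 N. Pads are 22 mm wide; open, the fingers measure 114 mm over their backs; the gripper's body (76 mm by 85 mm) begins 54 mm behind the grasp point. The pads swing forward as they close: fully open they stand 13 mm farther back than shut.
Start: joints at [-1.171, 0.521, -0.036, 1.599, 0.021, 1.021, -0.113], TCP at [0.283, 0.557, 0.248] pointing down, gripper open.
Joint ranges: [-2.91, 2.91], [-0.3, 2.13], [-1.5, 1.42], [0.17, 2.43], [-1.26, 4.41], [0.16, 1.93], [-2.52, 2.52]. Speed limits (rad/s): [1.89, 1.89, 2.39, 2.39, 3.01, 3.01, 3.01].

### API

Orientations are given as [roll, pitch, yaw] about the fixed x, y, z axes, in that order (R = Rz(yaw) Ry(pitch) Rx(roll)).
In Python, from workcell import telemetry, cams, job, bot gives the robot as it stands.
- The arm moves only by the tool arm_command, never from a script. Its argument "deltas" is a list of rows, each a list of 7 numbers: the opening, from -1 (shut) to 1 (fully open), so that 0 is half open, then the shift along the tool's x, y, z normalised to -1 to 1, where 1 is 150 mm, then the turn, a rotation vector about the tool's x, y, z normalised to -1 to 1, where 1 is 45 degrees. In form: [[hand, tx, ty, tz, rx, ry, rz], ...]. A call has 1 to 8 rows; each row is the pose to reach, as a shift and turn from the pose commanded when the call began, along the tool's axes at that moment; what a row does not reach only later rows make up. A row lasts 1/8 s, in which the tool goes at most 62.5 mm and 10.7 degrees, less where a joint would pass 70% of its speed; a pose out of reach is approached as far as the arm can. A call with a number of a shift or a turn outside -1 to 1 is refused whole. A call with a gripper value outside its range is refused whole. The fingers move at their own pace and stop on an object; "newtons" is the grip in N (left out, the last holds). Time passes only in rows, so rows that repeat a pose let the fingers close. It gives the time, the measured TCP pose, the force and the opening at its end, in the units of the state.
- telemetry.observe(): the state, without advancing time (a new reading comes with each control period).
- cams.grab_frame(name): name is "scene" or "top" or "wrist"; returns the picture (420x560x3 uint8, blue, green, red); there is no depth.
- cams.get_calibration(name): a dict with "fx", "fy", "cx", "cy" (pixels), "R" (3x3) and "t" (3): a world point X has camera coordinates R X + t. Camera axes: x right, y down, z forward; pixel columns grow to the right and rows downward; lengths in m; the calibration is good to about 2 mm. A picture is of the moment at which its call begins: read the wrist's pose just before it. get_calibration takes no time and is no camera call; for the wrist camera it gives the pose at the moment of the call.
- job.job_done(): hands the job in, once; it reports no verdict.
The state is a dict: "clock": time; "qpos": joint angles; "qd": joint speeds; "joint_efforts": joint torques, N m; "position": TCP position; "tool_rot": TCP orientation; "force": force on the tool from outside, world axes, zero at the start; "moment": the same for the moment, N m; "grip_width": finger opening in m.
Only numpy, scipy, OpenCV 4.12 (cv2) and the standard library are available. Lean on these libraries where they do the work, as an engineer would, in place of code of your own. Each camera call takes 0.05 s, during which the arm holds its last target.

## Working session

There is one attempt and no reset: what is moved stays moved. The work goes in short steps, Python scripts to look and compute and a tool call to move; the robot and the scene stay as the last step left them, time stands still between calls to the robot, and variables do not carry over. Pictures are saved under pics/ and viewed, and the job is handed in when it is done.

Besides the shell and the picture viewer there is one more tool, called after "Emit:" as name(argument=value, ...) on one line, values as JSON. arm_command: Moves the arm, as the interface text tells. Its arguments: {"type":"object","properties":{"deltas":{"type":"array","items":{"type":"array","items":{"type":"number"}}},"newtons":{"type":"number"}},"required":["deltas"]}

```bash
mkdir -p pics; ls; python3 - <<'E'
from workcell import telemetry,cams,job,bot
import cv2
print(telemetry.observe()); print([a for a in dir(bot) if a[0]!='_'])
for n in ("scene","top"):
    cv2.imwrite(f"pics/{n}0.png",cams.grab_frame(n)); print(n,cams.get_calibration(n))
E
```

```text
pics
{'clock': 0.0, 'qpos': array([-1.17119219,  0.52202276, -0.03633101,  1.59998063,  0.02118953,
        1.02112141, -0.11277639]), 'qd': array([-3.28094799e-04, -4.50507476e-05, -6.55753528e-04,  2.65756524e-04,
       -4.28826550e-04,  7.81912991e-04, -1.07761393e-03]), 'joint_efforts': array([-6.76817835e-04, -9.27104759e+01,  1.97895348e+00, -3.69936526e+01,
        1.76397135e-02,  8.20394838e-03, -4.08346602e-05]), 'position': array([0.2828297 , 0.55699129, 0.24773004]), 'tool_rot': array([-3.14044734e+00,  7.15675450e-05,  2.67179936e+00]), 'force': array([-0.42905296, -0.3360204 ,  0.55370621]), 'moment': array([-0.00335381,  0.00179809, -0.00944758]), 'grip_width': 0.0855461047959653}
['IKError', 'tips_ahead']
scene {'fx': 392.2341845464993, 'fy': 392.2341845464993, 'cx': 277.00023205752836, 'cy': 205.09151922116848, 'R': array([[ 8.59499985e-01, -5.11135575e-01, -4.46555559e-04],
       [-3.18334994e-01, -5.34612245e-01, -7.82849014e-01],
       [ 3.99903247e-01,  6.73000870e-01, -6.22211557e-01]]), 't': array([-0.4851051 ,  0.17900472,  1.0867204 ])}
top {'fx': 510.3264765716925, 'fy': 510.3264765716925, 'cx': 282.082989699268, 'cy': 213.1566882838112, 'R': array([[ 2.25592199e-02, -9.99739318e-01,  3.51807275e-03],
       [-9.83787173e-01, -2.28252212e-02, -1.77881445e-01],
       [ 1.77915375e-01,  5.51831785e-04, -9.84045637e-01]]), 't': array([-0.12776541,  0.51901587,  1.34403683])}
```

View pics/scene0.png

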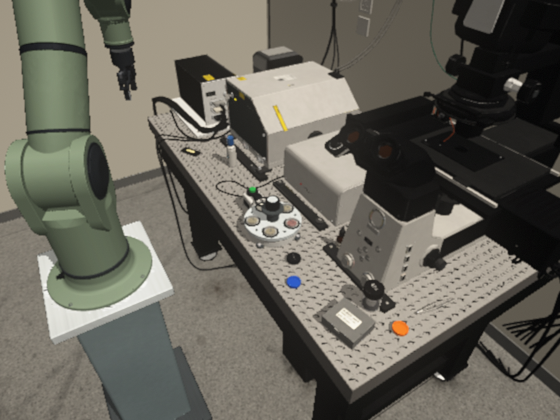

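View pics/top0.png

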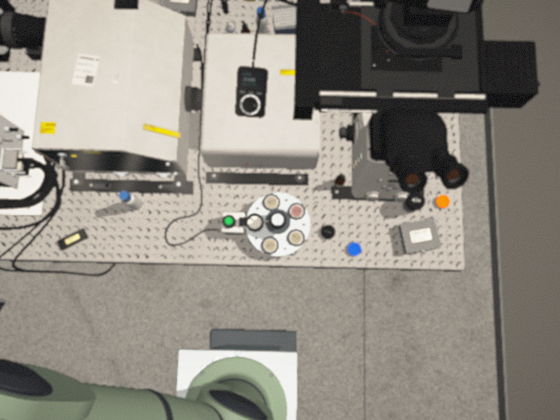

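```bash
cat > h.py <<'E'
import numpy as np
from workcell import cams,telemetry
def ray(n,u,v,z,c=None):
    c=c or cams.get_calibration(n); R=np.array(c['R']);t=np.array(c['t'])
    d=R.T@np.array([(u-c['cx'])/c['fx'],(v-c['cy'])/c['fy'],1]); o=-R.T@t
    return o+d*(z-o[2])/d[2]
def proj(n,X,c=None):
    c=c or cams.get_calibration(n); p=np.array(c['R'])@np.array(X)+np.array(c['t'])
    return c['fx']*p[0]/p[2]+c['cx'],c['fy']*p[1]/p[2]+c['cy']
E
python3 - <<'E'
import cv2
im=cv2.imread('pics/top0.png')[180:265,210:340]
cv2.imwrite('pics/topc.png',cv2.resize(im,None,fx=6,fy=6,interpolation=cv2.INTER_CUBIC))
im=cv2.imread('pics/scene0.png')[175:275,230:330]
cv2.imwrite('pics/scenec.png',cv2.resize(im,None,fx=6,fy=6,interpolation=cv2.INTER_CUBIC))
E
```

```text
(no output)
```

View pics/topc.png

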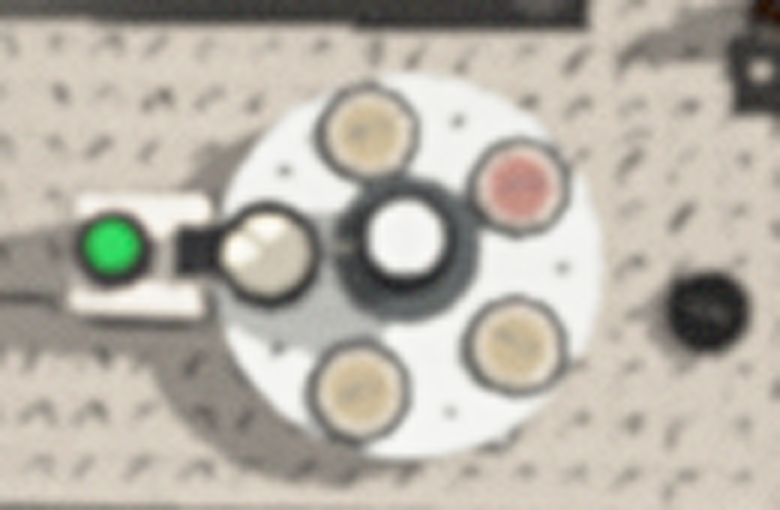

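View pics/scenec.png

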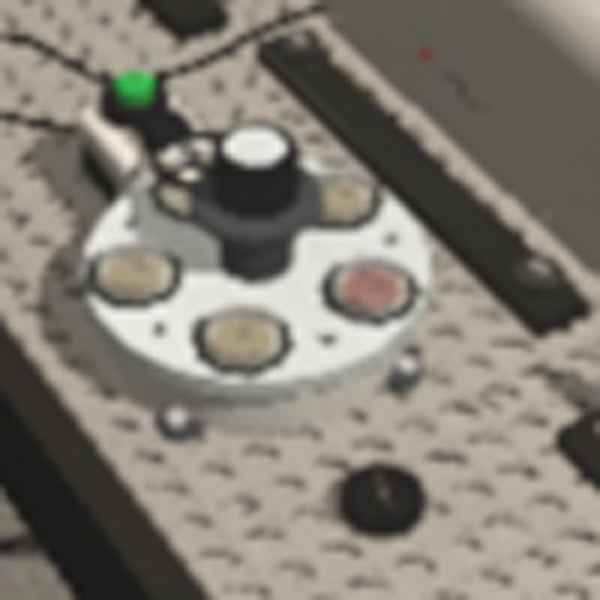

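Candidates for the sample, in full top-view pixels: pink-red dish at (296,211); tans at (271,202), (296,237) and (270,245); empty port at (255,222). The flat blue (354,249) and orange (442,202) discs are lookalikes. Only the dish at (296,211) is pink-red, and the enlarged crop confirms it. It sits two stations from the port going anticlockwise (past the tan at (271,202)), so I need +144°.

```bash
python3 - <<'E'
from h import *
t=lambda x,y:(210+(x-2.5)/6,180+(y-2.5)/6)
s=lambda x,y:(230+(x-2.5)/6,175+(y-2.5)/6)
P=lambda n,uv,z:print(n,ray(*uv,z).round(4))
for nm,p,z in [('knobtop',(406,237),.119),('btn',(113,246),.077),('ring',(268,253),.073),('pink',(518,187),.058),('tanUL',(368,132),.058),('tanLR',(515,345),.058),('tanLL',(360,390),.058),('cap',(708,312),.013),('plate',(411,266),.047)]:
    P(nm,('top',*t(*p)),z)
P('s knob',('scene',*s(256,147)),.119);P('s btn',('scene',*s(135,88)),.077);P('s pink',('scene',*s(371,289)),.058)
E
```

```text
knobtop [ 0.4929 -0.1038  0.119 ]
btn [0.493  0.0262 0.077 ]
ring [ 0.4921 -0.0423  0.073 ]
pink [ 0.5273 -0.1531  0.058 ]
tanUL [ 0.551  -0.0849  0.058 ]
tanLR [ 0.4554 -0.1531  0.058 ]
tanLL [ 0.4337 -0.0844  0.058 ]
cap [ 0.4789 -0.2433  0.013 ]
plate [ 0.4918 -0.1057  0.047 ]
s knob [ 0.4899 -0.0984  0.119 ]
s btn [0.4876 0.0263 0.077 ]
s pink [ 0.5204 -0.157   0.058 ]
```

```bash
cat >> h.py <<'E'
from scipy.spatial.transform import Rotation as Ro
def step(pos,rot,tp,trot):
    R0=Ro.from_euler('xyz',rot); R1=Ro.from_euler('xyz',trot)
    return np.r_[R0.inv().apply(np.array(tp)-pos)/.15,(R0.inv()*R1).as_rotvec()/(np.pi/4)]
E
python3 - <<'E'
from h import *
s=telemetry.observe(); p,r=s['position'],s['tool_rot']
W=[(.38,.45,.248,1.97),(.44,.31,.248,1.27),(.46,.17,.24,.57),(.48,.03,.23,0),(.4925,-.104,.22,0)]
for w in W:
    tr=(np.pi,0,w[3]); print(w,step(p,r,w[:3],tr).round(3)); p,r=np.array(w[:3]),tr
E
```

```text
(0.38, 0.45, 0.248, 1.97) [-0.901 -0.343 -0.001 -0.001  0.     0.893]
(0.44, 0.31, 0.248, 1.27) [-1.015  0.006  0.    -0.    -0.     0.891]
(0.46, 0.17, 0.24, 0.57) [-0.852  0.404  0.053  0.    -0.     0.891]
(0.48, 0.03, 0.23, 0) [-0.391  0.858  0.067  0.    -0.     0.726]
(0.4925, -0.104, 0.22, 0) [0.083 0.893 0.067 0.    0.    0.   ]
```

Emit:
arm_command(deltas=[[1,-0.22,-0.08,0,0,0,0.22],[1,-0.45,-0.17,0,0,0,0.45],[1,-0.68,-0.26,0,0,0,0.67],[1,-0.9,-0.34,0,0,0,0.89]])

```text
clock: 0.6
position: [0.3809, 0.4495, 0.2481]
tool_rot: [-3.141, 0.0, 1.967]
force: [0.7, -0.1, -0.7]
grip_width: 0.0854
```

Emit:
arm_command(deltas=[[1,-0.25,0,0,0,0,0.22],[1,-0.5,0,0,0,0,0.45],[1,-0.75,0,0,0,0,0.67],[1,-0.99,0,0,0,0,0.89]])

```text
clock: 1.1
position: [0.4386, 0.3127, 0.2482]
tool_rot: [-3.141, 0.0, 1.268]
force: [1.1, 0.2, 0.1]
grip_width: 0.0858
```

Emit:
arm_command(deltas=[[1,-0.21,0.1,0,0,0,0.22],[1,-0.42,0.2,0.02,0,0,0.45],[1,-0.64,0.3,0.04,0,0,0.67],[1,-0.85,0.4,0.05,0,0,0.89]])

```text
clock: 1.6
position: [0.4583, 0.1733, 0.2406]
tool_rot: [-3.142, 0.0, 0.569]
force: [1.1, 0.6, -0.3]
grip_width: 0.0856
```

```bash
python3 - <<'E'
from h import *
s=telemetry.observe(); p,r=s['position'],s['tool_rot'];print(s['clock'],p,r,s['qpos'],s['force'])
W=[(.48,.03,.23,0),(.4925,-.104,.22,0)]
for w in W:
    tr=(np.pi,0,w[3]); print(w,step(p,r,w[:3],tr).round(3)); p,r=np.array(w[:3]),tr
E
```

```text
1.6 [0.45826615 0.17331889 0.24060076] [-3.14152780e+00  3.28526464e-04  5.69000582e-01] [-0.91551185  0.36147467  0.5570953   1.97646745 -0.24711752  0.87017101
 -1.22844704] [ 1.06040654  0.55216412 -0.34134066]
(0.48, 0.03, 0.23, 0) [-0.393  0.883  0.071  0.     0.     0.724]
(0.4925, -0.104, 0.22, 0) [0.083 0.893 0.067 0.    0.    0.   ]
```

Emit:
arm_command(deltas=[[1,-0.1,0.22,0.02,0,0,0.18],[1,-0.2,0.44,0.04,0,0,0.36],[1,-0.3,0.66,0.06,0,0,0.54],[1,-0.39,0.88,0.07,0,0,0.72],[1,-0.39,0.88,0.07,0,0,0.725]])

```text
clock: 2.22
position: [0.4811, 0.0297, 0.2302]
tool_rot: [3.141, 0.0, 0.0]
force: [0.0, -0.1, -0.1]
grip_width: 0.0853
```

Emit:
arm_command(deltas=[[1,0.02,0.22,0.02,0,0,0],[1,0.04,0.44,0.04,0,0,0],[1,0.06,0.67,0.06,0,0,0],[1,0.083,0.89,0.067,0,0,0],[1,0.083,0.89,0.067,0,0,0],[1,0.083,0.89,0.067,0,0,0]])

```text
clock: 2.98
position: [0.4942, -0.1005, 0.2201]
tool_rot: [-3.141, 0.0, 0.007]
force: [-0.6, 0.6, -0.0]
grip_width: 0.0854
```

```bash
python3 - <<'E'
from h import *
import cv2
s=telemetry.observe(); p,r=s['position'],s['tool_rot'];print(s['clock'],p,r,s['qpos'],s['force'])
c=cams.get_calibration('wrist'); im=cams.grab_frame('wrist'); 
import pickle; pickle.dump(c,open('cw1.pkl','wb'))
for X in [(.4925,-.104,.119),(.4925,-.104,.089),(.4925,-.042,.073),(.4925,.027,.077)]: print(proj('wrist',X,c))
cv2.imwrite('pics/w1.png',im)
E
```

```text
2.975 [ 0.49421233 -0.10051733  0.22008386] [-3.14119038e+00  4.13693651e-04  6.69626293e-03] [-0.43281669  0.45166001  0.69468972  1.96772098 -0.37991688  0.85443469
 -1.09703144] [-0.6193877   0.59281609 -0.00146082]
(np.float64(281.67819116720455), np.float64(225.05194391824745))
(np.float64(281.2176650566617), np.float64(214.96049794396143))
(np.float64(212.58652279062568), np.float64(209.98168473640465))
(np.float64(134.41386884093887), np.float64(210.54854203716528))
```

View pics/w1.png

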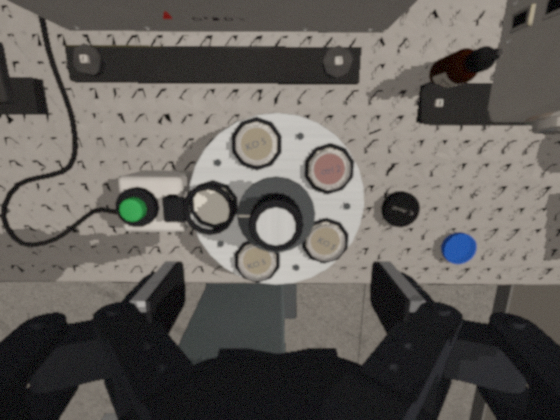

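```bash
python3 - <<'E'
import cv2
im=cv2.imread('pics/w1.png')[100:300,100:380]
cv2.imwrite('pics/w1c.png',cv2.resize(im,None,fx=2.8,fy=2.8,interpolation=cv2.INTER_CUBIC))
E
```

```text
(no output)
```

View pics/w1c.png

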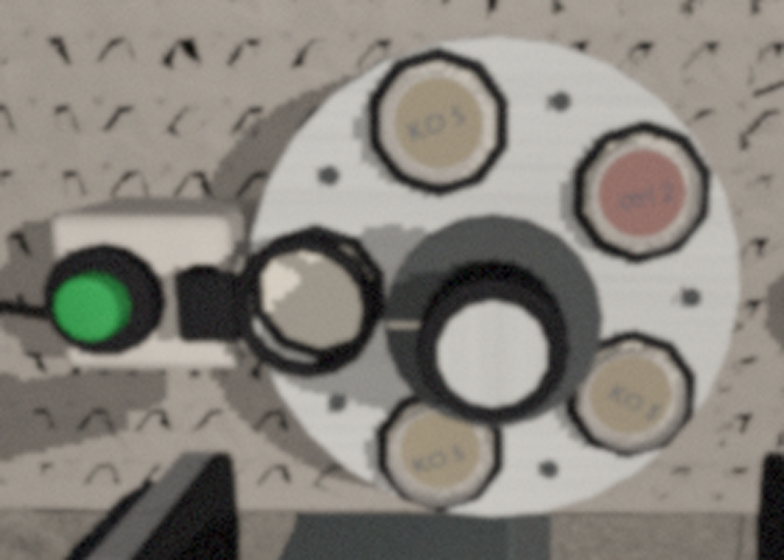

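```bash
python3 - <<'E'
from h import *
import pickle; c=pickle.load(open('cw1.pkl','rb'))
for n,x,y,z in [('knobtop',493,354,.119),('flange',494.5,323,.089),('plate',494,277,.047),('ring',313,301,.073),('btn',91,307,.077),('tanUL',438,121,.058),('pink',642,192,.058),('tanLR',630,393,.058),('tanLL',440,452,.058)]:
    print(n,ray('w',100+(x-.9)/2.8,100+(y-.9)/2.8,z,c).round(4))
E
```

```text
knobtop [ 0.4916 -0.0995  0.119 ]
flange [ 0.4924 -0.0998  0.089 ]
plate [ 0.498  -0.0994  0.047 ]
ring [ 0.4951 -0.0411  0.073 ]
btn [0.4936 0.0289 0.077 ]
tanUL [ 0.5515 -0.0811  0.058 ]
pink [ 0.5292 -0.1481  0.058 ]
tanLR [ 0.4591 -0.1473  0.058 ]
tanLL [ 0.4364 -0.0805  0.058 ]
```

Emit:
arm_command(deltas=[[1,-0.01,0,0.2,0,0,0],[1,-0.01,0,0.4,0,0,0],[1,-0.01,0,0.55,0,0,0],[1,-0.01,0,0.64,0,0,0],[1,-0.01,0,0.68,0,0,0],[1,-0.01,0,0.68,0,0,0],[1,-0.01,0,0.68,0,0,0]])

```text
clock: 3.9
position: [0.4931, -0.1015, 0.1189]
tool_rot: [3.142, -0.001, 0.005]
force: [0.0, 0.7, 0.0]
grip_width: 0.0853
```

```bash
python3 - <<'E'
from h import *
import cv2
s=telemetry.observe(); p,r=s['position'],s['tool_rot'];print(s['clock'],p,r,s['qpos'],s['force'])
im=cams.grab_frame('wrist'); cv2.imwrite('pics/w2.png',im)
E
```

```text
3.9 [ 0.49306903 -0.10148378  0.11886436] [ 3.14157748e+00 -9.64945286e-04  5.48454289e-03] [-0.31874124  0.60142426  0.55600794  2.04621588 -0.52797753  0.63484081
 -0.971848  ] [0.0037325  0.69206006 0.027963  ]
```

View pics/w2.png

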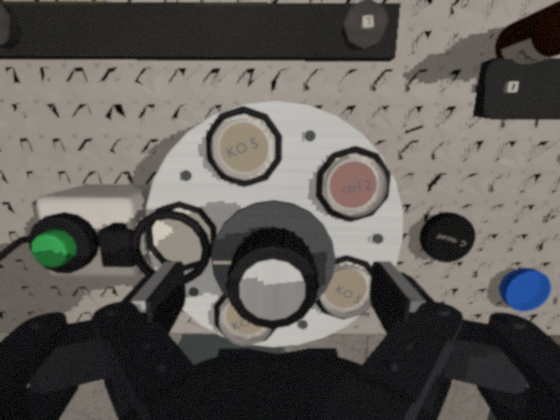

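Emit:
arm_command(deltas=[[0.6,0,-0.017,0,0,0,0],[0.3,0,-0.017,0,0,0,0],[0.1,0,-0.017,0,0,0,0],[0.1,0,-0.017,0,0,0,0]], newtons=20)

```text
clock: 4.45
position: [0.4927, -0.099, 0.1183]
tool_rot: [3.142, 0.0, 0.005]
force: [0.8, 0.5, 0.2]
grip_width: 0.0471
```

```bash
python3 - <<'E'
from h import *
import cv2
s=telemetry.observe(); p,r=s['position'],s['tool_rot'];print(s['clock'],p,r,s['force'],s['grip_width'])
im=cams.grab_frame('wrist'); cv2.imwrite('pics/w3.png',cv2.resize(im[150:400,130:430],None,fx=2.5,fy=2.3))
E
```

```text
4.45 [ 0.49268401 -0.09900173  0.11826345] [3.14155184e+00 2.29168189e-05 5.25500342e-03] [0.77088031 0.45778756 0.19331935] 0.04708703521824289
```

View pics/w3.png

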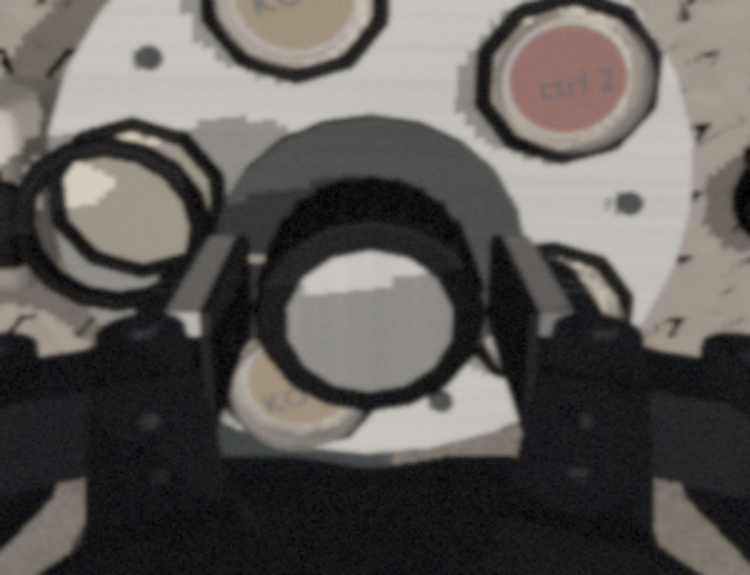

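Both pads straddle the knob with nearly equal gaps (enlarged crop: about x 245→258 on the left, 483→495 on the right). Next I close gently to feel for centring.

Emit:
arm_command(deltas=[[-0.1,0,0,0,0,0,0],[-0.3,0,0,0,0,0,0],[-0.3,0,0,0,0,0,0]], newtons=20)

```text
clock: 4.88
position: [0.4927, -0.099, 0.1183]
tool_rot: [3.141, 0.0, 0.005]
force: [0.2, -1.0, -0.3]
grip_width: 0.041
```

Emit:
arm_command(deltas=[[0.4,0,0,0,0,0,0],[0.4,0,0,0,0,0,0],[0.4,0,0,0,0,0,-0.23],[0.4,0,0,0,0,0,-0.46],[0.4,0,0,0,0,0,-0.7],[0.4,0,0,0,0,0,-0.9],[0.4,0,0,0,0,0,-1],[0.4,0,0,0,0,0,-1]])

```text
clock: 5.88
position: [0.4927, -0.0991, 0.1183]
tool_rot: [-3.142, -0.0, 0.79]
force: [-0.8, -0.2, 0.6]
grip_width: 0.06
```

Emit:
arm_command(deltas=[[0.4,0,0,0,0,0,-0.23],[0.4,0,0,0,0,0,-0.46],[0.4,0,0,0,0,0,-0.7],[0.4,0,0,0,0,0,-0.9],[0.4,0,0,0,0,0,-1],[0.4,0,0,0,0,0,-1]])

```text
clock: 6.62
position: [0.4927, -0.0991, 0.1182]
tool_rot: [-3.142, -0.0, 1.574]
force: [-0.4, 0.2, -0.2]
grip_width: 0.06
```

Emit:
arm_command(deltas=[[0.2,0,0,0,0,0,0],[0.06,0,0,0,0,0,0],[-0.1,0,0,0,0,0,0],[-0.3,0,0,0,0,0,0],[-0.3,0,0,0,0,0,0]], newtons=20)

```text
clock: 7.25
position: [0.4913, -0.0989, 0.1178]
tool_rot: [-3.139, -0.0, 1.575]
force: [-8.4, 0.1, 1.9]
grip_width: 0.0413
```

```bash
python3 - <<'E'
from h import *
import cv2
s=telemetry.observe(); print(s)
im=cams.grab_frame('wrist'); cv2.imwrite('pics/w4.png',im)
E
```

```text
{'clock': 7.25, 'qpos': array([-0.0110932 ,  0.52967741,  0.12128851,  2.03411147, -0.11048802,
        0.58674225,  0.19021663]), 'qd': array([-0.00037827, -0.00207107,  0.00091164,  0.00019726,  0.00129857,
        0.00126825, -0.00114257]), 'joint_efforts': array([-7.43930731e-01, -8.00499344e+01,  4.64798659e+00, -2.85220724e+01,
       -1.89109538e-01, -2.15029635e+00,  4.21274803e-03]), 'position': array([ 0.49129635, -0.09889086,  0.11784625]), 'tool_rot': array([-3.13869110e+00, -2.00662688e-04,  1.57500515e+00]), 'force': array([-8.44167678,  0.12121425,  1.9025792 ]), 'moment': array([0.02326157, 1.39540055, 0.01822996]), 'grip_width': 0.041323503819542674}
```

View pics/w4.png

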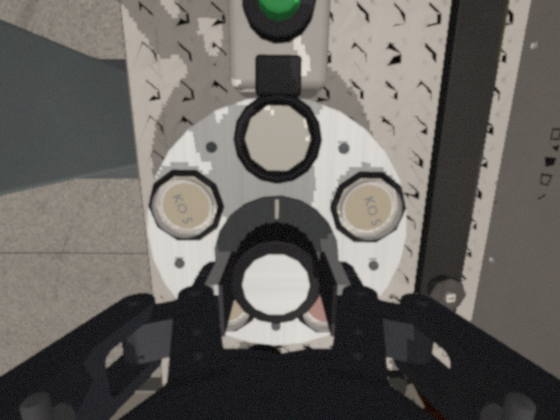

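Emit:
arm_command(deltas=[[-0.3,0,-0.011,0,0,0,0],[-0.3,0,-0.011,0,0,0,0]])

```text
clock: 7.55
position: [0.4909, -0.0989, 0.1182]
tool_rot: [-3.141, 0.0, 1.576]
force: [-2.5, -0.2, -1.1]
grip_width: 0.041
```

Emit:
arm_command(deltas=[[0,0,-0.003,0,0,0,0],[0.2,0,-0.003,0,0,0,0],[0.3,0,-0.003,0,0,0,0.23],[0.3,0,-0.003,0,0,0,0.46],[0.3,0,-0.003,0,0,0,0.7],[0.3,0,-0.003,0,0,0,0.9],[0.3,0,-0.003,0,0,0,1],[0.3,0,-0.003,0,0,0,1]])

```text
clock: 8.55
position: [0.4908, -0.0988, 0.1183]
tool_rot: [3.141, 0.0, 0.792]
force: [0.4, -0.4, -0.3]
grip_width: 0.0553
```

Emit:
arm_command(deltas=[[0.2,0,0,0,0,0,0.23],[0.2,0,0,0,0,0,0.46],[0.2,0,0,0,0,0,0.7],[0.2,0,0,0,0,0,0.9],[0.2,0,0,0,0,0,1],[0.2,0,0,0,0,0,1]])

```text
clock: 9.3
position: [0.4906, -0.0989, 0.1182]
tool_rot: [3.141, 0.0, 0.008]
force: [-0.6, 0.3, 0.5]
grip_width: 0.0513
```

```bash
python3 - <<'E'
from h import *
s=telemetry.observe(); print(s['clock'],s['position'],s['tool_rot'],s['qpos'],s['force'],s['grip_width'])
E
```

```text
9.3 [ 0.49063463 -0.09890161  0.11820027] [3.14141432e+00 1.39082978e-04 7.79949054e-03] [-0.32307003  0.59902335  0.55403826  2.05298054 -0.52697786  0.63040588
 -0.97427915] [-0.61977715  0.34878891  0.49535712] 0.051312004238068455
```

Emit:
arm_command(deltas=[[0.13,0,0,0.013,0,0,0],[0.13,0,0,0.027,0,0,0],[0.13,0,0,0.03,0,0,0]])

```text
clock: 9.68
position: [0.4905, -0.099, 0.1136]
tool_rot: [-3.142, 0.0, 0.006]
force: [-0.6, -0.8, 0.2]
grip_width: 0.0483
```

Emit:
arm_command(deltas=[[0.13,0,0,0.007,0,0,0],[0.13,0,0,0.013,0,0,0],[0.13,0,0,0.013,0,0,0]])

```text
clock: 10.05
position: [0.4906, -0.099, 0.1117]
tool_rot: [3.142, 0.0, 0.005]
force: [0.7, -0.0, -0.5]
grip_width: 0.0483
```

```bash
python3 - <<'E'
from h import *
import cv2
s=telemetry.observe(); print(s['clock'],s['position'],s['tool_rot'],s['qpos'],s['force'],s['grip_width'])
im=cams.grab_frame('wrist'); cv2.imwrite('pics/w5.png',cv2.resize(im[180:400,130:430],None,fx=2.6,fy=2.6))
im=cams.grab_frame('scene'); cv2.imwrite('pics/s5.png',cv2.resize(im[160:260,220:320],None,fx=5.5,fy=5.5,interpolation=cv2.INTER_CUBIC))
E
```

```text
10.05 [ 0.49055235 -0.09898114  0.11174993] [3.14154190e+00 8.88649827e-05 5.40231012e-03] [-0.31493519  0.60917076  0.54356639  2.05623494 -0.53700761  0.61671695
 -0.96805545] [ 0.72653013 -0.04115622 -0.46225191] 0.048314571968094217
```

View pics/w5.png

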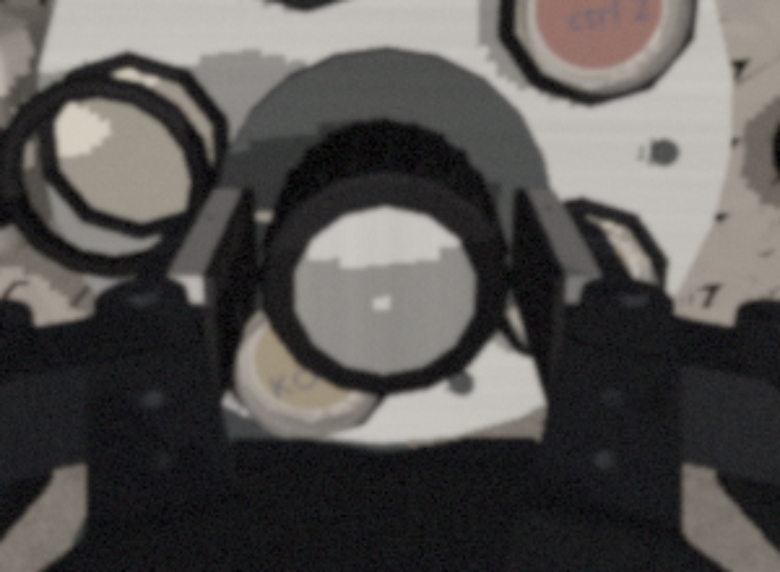

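View pics/s5.png

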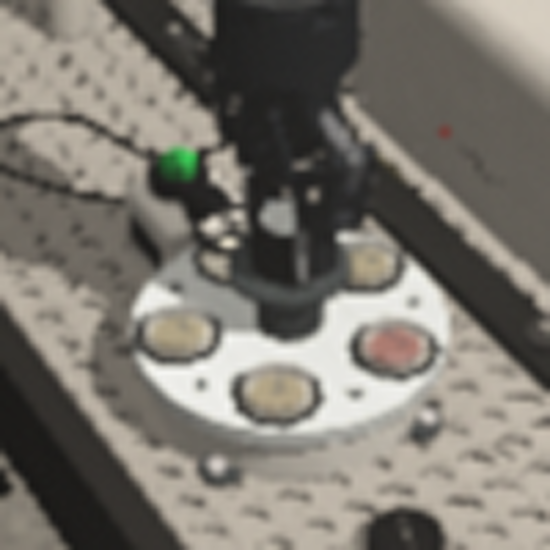

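Emit:
arm_command(deltas=[[0,0,0,0,0,0,0],[-0.3,0,0,0,0,0,0],[-0.3,0,0,0,0,0,0],[-0.3,0,0,0,0,0,0]], newtons=60)

```text
clock: 10.65
position: [0.4906, -0.099, 0.1118]
tool_rot: [3.142, -0.0, 0.005]
force: [-0.1, -0.4, 0.9]
grip_width: 0.0401
```

Emit:
arm_command(deltas=[[-0.3,0,0,0.007,0,0,0],[-0.3,0,0,0.013,0,0,0],[-0.3,0,0,0.013,0,0,0]])

```text
clock: 11.02
position: [0.4906, -0.099, 0.1097]
tool_rot: [3.141, 0.0, 0.005]
force: [0.9, -1.8, -1.6]
grip_width: 0.0403
```

Emit:
arm_command(deltas=[[-0.3,0,0,0.007,0,0,0],[-0.3,0,0,0.007,0,0,0]])

```text
clock: 11.28
position: [0.4906, -0.099, 0.1087]
tool_rot: [3.141, 0.0, 0.005]
force: [0.3, -2.2, -1.8]
grip_width: 0.0403
```

Emit:
arm_command(deltas=[[-0.3,0,0,0.007,0,0,0],[-0.3,0,0,0.007,0,0,0]])

```text
clock: 11.52
position: [0.4906, -0.099, 0.1078]
tool_rot: [3.142, -0.0, 0.005]
force: [0.3, -1.3, 3.0]
grip_width: 0.0402
```

Emit:
arm_command(deltas=[[-0.3,0,0,0.007,0,0,0],[-0.3,0,0,0.007,0,0,0]])

```text
clock: 11.78
position: [0.4907, -0.099, 0.1068]
tool_rot: [-3.142, -0.0, 0.005]
force: [-1.4, -1.4, 7.0]
grip_width: 0.0404
```

Emit:
arm_command(deltas=[[-0.3,0,0,0.007,0,0,0],[-0.3,0,0,0.007,0,0,0]])

```text
clock: 12.02
position: [0.4907, -0.099, 0.1059]
tool_rot: [-3.142, -0.0, 0.005]
force: [-1.2, -0.6, 8.0]
grip_width: 0.0401
```

Emit:
arm_command(deltas=[[-0.3,0,0,0.007,0,0,0],[-0.3,0,0,0.007,0,0,0]])

```text
clock: 12.28
position: [0.4907, -0.099, 0.1049]
tool_rot: [-3.141, -0.0, 0.005]
force: [-1.9, -0.1, 11.4]
grip_width: 0.0402
```

Emit:
arm_command(deltas=[[-0.3,0,0,0.005,0,0,0],[-0.3,0,0,0.009,0,0,0],[-0.3,0,0,0.009,0,0,0]])

```text
clock: 12.65
position: [0.4907, -0.099, 0.1037]
tool_rot: [-3.141, -0.001, 0.005]
force: [-2.8, -0.9, 14.3]
grip_width: 0.0401
```

Emit:
arm_command(deltas=[[-0.3,0,0,0,0,0,-0.05],[-0.3,0,0,0,0,0,-0.15],[-0.3,0,0,0,0,0,-0.3],[-0.3,0,0,0,0,0,-0.45],[-0.3,0,0,0,0,0,-0.6],[-0.3,0,0,0,0,0,-0.7],[-0.3,0,0,0,0,0,-0.75],[-0.3,0,0,0,0,0,-0.75]])

```text
clock: 13.65
position: [0.4907, -0.099, 0.1038]
tool_rot: [-3.142, -0.001, 0.595]
force: [-3.3, -0.7, 14.2]
grip_width: 0.0407
```

```bash
python3 - <<'E'
from h import *
import cv2
s=telemetry.observe(); print(s['clock'],s['position'],s['tool_rot'],s['qpos'],s['force'],s['moment'],s['grip_width'])
im=cams.grab_frame('top'); cv2.imwrite('pics/t6.png',cv2.resize(im[180:265,210:340],None,fx=6,fy=6,interpolation=cv2.INTER_CUBIC))
E
```

```text
13.65 [ 0.49073006 -0.09900413  0.10375848] [-3.14157343e+00 -6.84909938e-04  5.94873281e-01] [-0.19168404  0.58464244  0.36860593  2.05434469 -0.38038005  0.56668153
 -0.53073512] [-3.2924381  -0.74021643 14.20284147] [-0.03766627  0.67273191  0.08893074] 0.040678672913179025
```

View pics/t6.png

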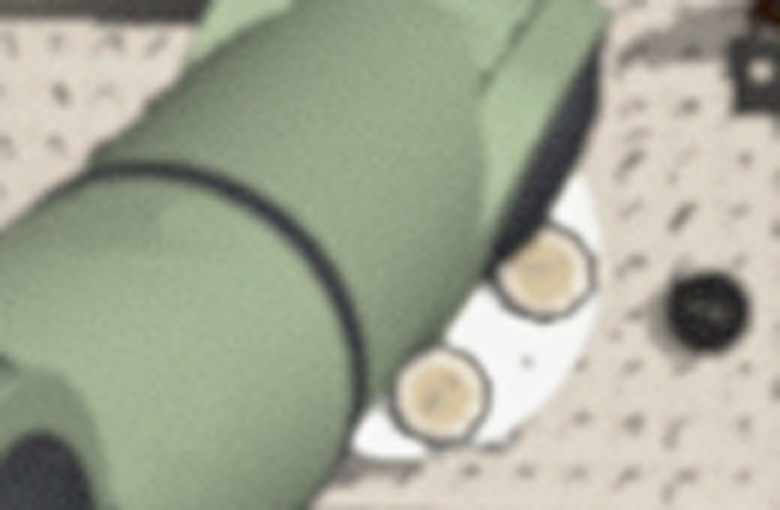

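Emit:
arm_command(deltas=[[-0.3,0,0,0,0,0,-0.05],[-0.3,0,0,0,0,0,-0.18],[-0.3,0,0,0,0,0,-0.33],[-0.3,0,0,0,0,0,-0.48],[-0.3,0,0,0,0,0,-0.63],[-0.3,0,0,0,0,0,-0.78],[-0.3,0,0,0,0,0,-0.9],[-0.3,0,0,0,0,0,-0.95]])

```text
clock: 14.7
position: [0.4906, -0.099, 0.1037]
tool_rot: [3.141, -0.0, 1.342]
force: [-3.0, 0.2, 14.8]
grip_width: 0.0402
```

Emit:
arm_command(deltas=[[-0.3,0,0,0,0,0,-0.05],[-0.3,0,0,0,0,0,-0.18],[-0.3,0,0,0,0,0,-0.33],[-0.3,0,0,0,0,0,-0.48],[-0.3,0,0,0,0,0,-0.63],[-0.3,0,0,0,0,0,-0.78],[-0.3,0,0,0,0,0,-0.9],[-0.3,0,0,0,0,0,-0.95]])

```text
clock: 15.7
position: [0.4906, -0.099, 0.1037]
tool_rot: [3.141, -0.0, 2.089]
force: [-3.9, 0.3, 15.0]
grip_width: 0.0405
```

```bash
python3 - <<'E'
from h import *
import cv2
s=telemetry.observe(); print(s['clock'],s['position'],s['tool_rot'],s['qpos'],s['force'],s['moment'],s['grip_width'])
print('remaining units',(2.518-s['tool_rot'][2])/(np.pi/4))
im=cams.grab_frame('wrist'); cv2.imwrite('pics/w7.png',im)
E
```

```text
15.7 [ 0.4905516  -0.09899396  0.10373124] [ 3.1414725e+00 -8.2171879e-05  2.0885360e+00] [ 0.11195524  0.54713227 -0.04131243  2.03899091  0.04045374  0.55616202
  0.5600469 ] [-3.85707209  0.34509003 14.97418012] [-0.05636076  0.82544867 -0.06507908] 0.04045730504719669
remaining units 0.5468105498587371
```

View pics/w7.png

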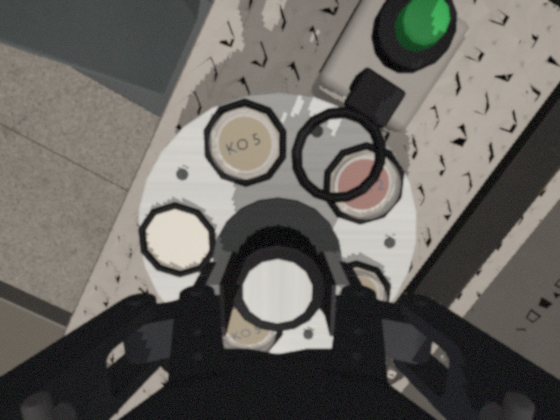

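Emit:
arm_command(deltas=[[-0.3,0,0,0,0,0,-0.08],[-0.3,0,0,0,0,0,-0.2],[-0.3,0,0,0,0,0,-0.32],[-0.3,0,0,0,0,0,-0.44],[-0.3,0,0,0,0,0,-0.52],[-0.3,0,0,0,0,0,-0.547],[-0.3,0,0,0,0,0,-0.547]])

```text
clock: 16.62
position: [0.4906, -0.099, 0.1038]
tool_rot: [3.142, 0.0, 2.517]
force: [-4.1, -0.0, 14.7]
grip_width: 0.0401
```

```bash
python3 - <<'E'
from h import *
import cv2,pickle
s=telemetry.observe(); print(s['clock'],s['position'],s['tool_rot'],s['qpos'],s['force'],s['moment'],s['grip_width'])
c=cams.get_calibration('wrist');pickle.dump(c,open('cw8.pkl','wb'))
im=cams.grab_frame('wrist'); cv2.imwrite('pics/w8.png',im)
cv2.imwrite('pics/w8c.png',cv2.resize(im[0:320,120:460],None,fx=1.87,fy=1.87,interpolation=cv2.INTER_CUBIC)[:598])
E
```

```text
16.625 [ 0.49058779 -0.09898241  0.1037509 ] [3.14155099e+00 1.59041647e-04 2.51650484e+00] [ 0.20014463  0.54916759 -0.15799481  2.03436633  0.15316642  0.5687964
  0.88145477] [-4.13033787 -0.01687995 14.74693468] [-0.07393677  0.83164133  0.12467259] 0.04014778852311167
```

View pics/w8c.png

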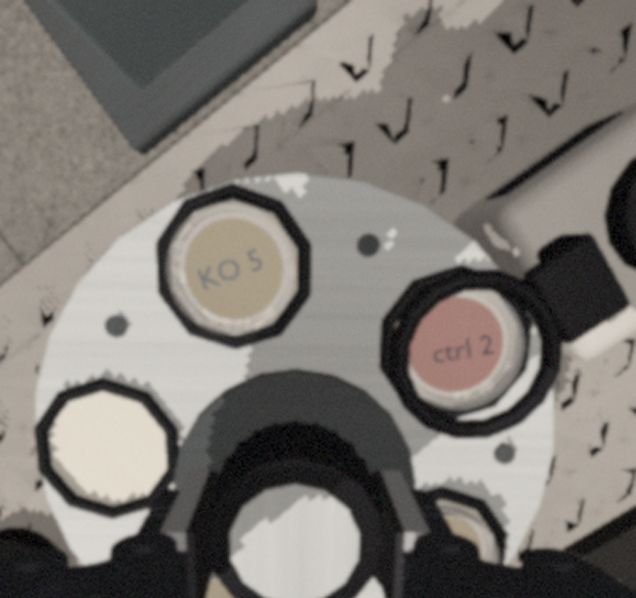

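```bash
python3 - <<'E'
from h import *
import pickle; c=pickle.load(open('cw8.pkl','rb'))
for n,x,y,z in [('tan',236,266,.058),('pink',459,347,.058),('ring',470,351,.071),('emptypocket',106,447,.049)]:
    w=ray('w',120+x/1.87,y/1.87,z,c); d=w[:2]-[.4906,-.099]
    print(n,w.round(4),np.hypot(*d).round(4),np.degrees(np.arctan2(d[1],d[0])).round(2))
E
```

```text
tan [ 0.4328 -0.0774  0.058 ] 0.0617 159.53
pink [ 0.4903 -0.0379  0.058 ] 0.0611 90.31
ring [ 0.489  -0.0378  0.071 ] 0.0612 91.46
emptypocket [ 0.4535 -0.1479  0.049 ] 0.0613 -127.2
```

Emit:
arm_command(deltas=[[-0.3,0,0,-0.006,0,0,0],[-0.3,0,0,-0.01,0,0,0],[-0.3,0,0,-0.01,0,0,0]])

```text
clock: 17.05
position: [0.4905, -0.099, 0.1051]
tool_rot: [-3.141, 0.0, 2.516]
force: [-4.5, -0.8, 13.4]
grip_width: 0.0402
```

Emit:
arm_command(deltas=[[-0.3,0,0,-0.01,0,0,0],[-0.3,0,0,-0.01,0,0,0]])

```text
clock: 17.3
position: [0.4905, -0.099, 0.1066]
tool_rot: [-3.141, -0.0, 2.516]
force: [-2.6, -0.3, 9.5]
grip_width: 0.0402
```

Emit:
arm_command(deltas=[[-0.3,0,0,-0.01,0,0,0],[-0.3,0,0,-0.01,0,0,0]])

```text
clock: 17.55
position: [0.4905, -0.099, 0.1079]
tool_rot: [-3.141, -0.0, 2.516]
force: [-1.4, -0.8, 5.7]
grip_width: 0.0402
```

```bash
python3 - <<'E'
from h import *
s=telemetry.observe(); print(s['clock'],s['position'],s['tool_rot'],s['force'],s['moment'],s['grip_width'])
E
```

```text
17.55 [ 0.49049948 -0.09895738  0.10788484] [-3.14146017e+00 -8.98123689e-05  2.51624326e+00] [-1.41939    -0.77019574  5.69435995] [-0.23121445  0.40950748  0.09787295] 0.04022830043911767
```

Emit:
arm_command(deltas=[[-0.3,0,0,-0.007,0,0,0],[-0.3,0,0,-0.013,0,0,0],[-0.3,0,0,-0.013,0,0,0]])

```text
clock: 17.92
position: [0.4905, -0.099, 0.1097]
tool_rot: [-3.141, -0.0, 2.516]
force: [-1.2, -1.0, 1.4]
grip_width: 0.0402
```

Emit:
arm_command(deltas=[[-0.3,0,0,0,0,0,-0.03],[-0.3,0,0,0,0,0,-0.06],[-0.3,0,0,0,0,0,-0.06]])

```text
clock: 18.3
position: [0.4905, -0.099, 0.1097]
tool_rot: [3.142, -0.0, 2.564]
force: [-2.0, 0.2, -0.6]
grip_width: 0.0401
```

```bash
python3 - <<'E'
from h import *
s=telemetry.observe(); print(s['clock'],s['position'],s['tool_rot'],s['force'],s['moment'],s['grip_width'])
E
```

```text
18.3 [ 0.49051577 -0.0989641   0.10966768] [ 3.14153056e+00 -2.11802044e-04  2.56358528e+00] [-1.96154319  0.18911927 -0.59840201] [-0.13339946  0.24104774 -0.38929949] 0.04013822622135231
```

Lock confirmed by feel: the spring force fell smoothly to zero as the knob came up, and a small twist meets about 0.4 N m. I twist back, let go and rise.

Emit:
arm_command(deltas=[[-0.3,0,0,0,0,0,0.06],[-0.3,0,0,0,0,0,0.06],[0.1,0,0,0,0,0,0.06],[0.4,0,0,0,0,0,0.06],[0.4,0,0,0,0,0,0.06]])

```text
clock: 18.92
position: [0.4907, -0.0989, 0.1097]
tool_rot: [3.141, 0.0, 2.516]
force: [0.1, -0.1, -0.0]
grip_width: 0.0598
```

Emit:
arm_command(deltas=[[0.4,0,0,-0.1,0,0,0],[0.4,0,0,-0.25,0,0,0],[0.4,0,0,-0.45,0,0,0],[0.4,0,0,-0.6,0,0,0],[0.4,0,0,-0.66,0,0,0],[0.4,0,0,-0.66,0,0,0]])

```text
clock: 19.68
position: [0.4907, -0.099, 0.2092]
tool_rot: [3.141, 0.001, 2.516]
force: [-0.3, 1.1, -0.6]
grip_width: 0.0598
```

```bash
python3 - <<'E'
from h import *
import cv2,pickle
s=telemetry.observe(); print(s['clock'],s['position'],s['tool_rot'],s['qpos'],s['force'],s['grip_width'])
c=cams.get_calibration('wrist');pickle.dump(c,open('cw9.pkl','wb'))
im=cams.grab_frame('wrist'); cv2.imwrite('pics/w9.png',im)
cv2.imwrite('pics/w9c.png',cv2.resize(im[60:300,150:470],None,fx=2.4,fy=2.4,interpolation=cv2.INTER_CUBIC))
E
```

```text
19.675 [ 0.49070453 -0.09897027  0.20915625] [3.14119221e+00 8.02097647e-04 2.51620662e+00] [ 0.22970459  0.38112121 -0.19049608  1.95671193  0.09739003  0.81149962
  0.93089964] [-0.34952243  1.12738229 -0.63410306] 0.05984340835177745
```

View pics/w9c.png

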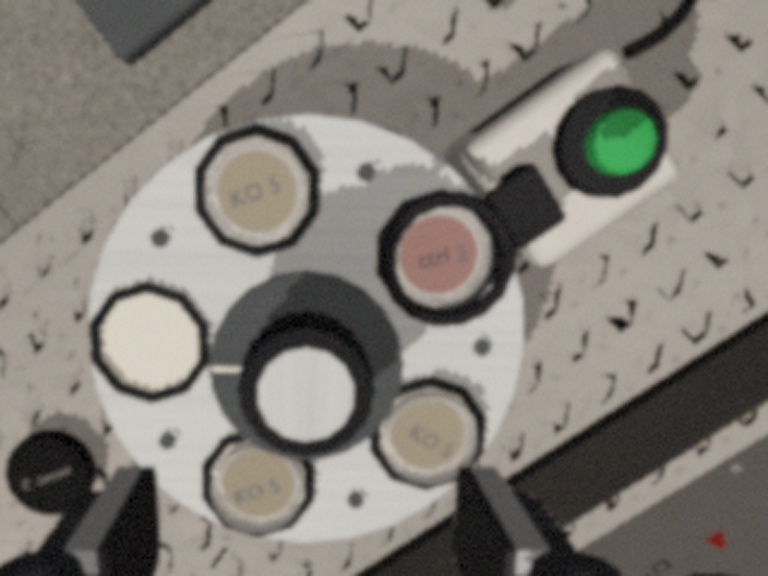

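```bash
python3 - <<'E'
from h import *
import pickle; c=pickle.load(open('cw9.pkl','rb'))
R=lambda x,y,z:ray('w',150+x/2.4,60+y/2.4,z,c)
for n,x,y,z in [('btn',622,142,.077),('pink',437,256,.058),('ring',441,257,.072),('tan',257,191,.058),('tan2',428,432,.058),('tan3',258,484,.058),('empty',150,341,.05),('knob',305,395,.118),]:
    w=R(x,y,z); d=w[:2]-[.4906,-.099]
    print(n,w.round(4),np.hypot(*d).round(4),np.degrees(np.arctan2(d[1],d[0])).round(2))
s=telemetry.observe();p,r=s['position'],s['tool_rot']
print(step(p,r,(.4905,.032,.13),(np.pi,0,r[2])).round(3), step(p,r,(.4905,.032,.13),(np.pi,0,np.pi/2)).round(3))
E
```

```text
btn [0.4917 0.03   0.077 ] 0.129 89.51
pink [ 0.4908 -0.0386  0.058 ] 0.0604 89.78
ring [ 0.4893 -0.0388  0.072 ] 0.0602 91.25
tan [ 0.4332 -0.0785  0.058 ] 0.0609 160.37
tan2 [ 0.5464 -0.0792  0.058 ] 0.0592 19.56
tan3 [ 0.5249 -0.1466  0.058 ] 0.0587 -54.26
empty [ 0.4542 -0.1472  0.05  ] 0.0604 -127.04
knob [ 0.4911 -0.099   0.118 ] 0.0005 3.29
[ 0.51   0.708  0.523 -0.    -0.     0.   ] [ 0.51   0.708  0.523 -0.    -0.     1.204]
```

Emit:
arm_command(deltas=[[-0.2,0.13,0.18,0,0,0,0],[-0.6,0.26,0.36,0,0,0,0],[-1,0.4,0.55,0,0,0,0],[-1,0.49,0.68,0.1,0,0,0],[-1,0.51,0.708,0.3,0,0,0],[-1,0.51,0.708,0.5,0,0,0],[-1,0.51,0.708,0.56,0,0,0],[-1,0.51,0.708,0.56,0,0,0]], newtons=40)

```text
clock: 20.72
position: [0.4904, 0.0318, 0.1244]
tool_rot: [-3.141, -0.001, 2.516]
force: [0.9, 0.1, 0.4]
grip_width: -0.0002
```

```bash
python3 - <<'E'
from h import *
import cv2,pickle
s=telemetry.observe(); p,r=s['position'],s['tool_rot'];print(s['clock'],p,r,s['qpos'],s['force'],s['grip_width'])
print(step(p,r,(.491,.0315,.105),(np.pi,0,r[2])).round(4))
im=cams.grab_frame('wrist'); cv2.imwrite('pics/w10.png',im)
im=cams.grab_frame('scene'); cv2.imwrite('pics/s10.png',cv2.resize(im[150:250,210:310],None,fx=5.5,fy=5.5,interpolation=cv2.INTER_CUBIC))
E
```

```text
20.725 [0.49043658 0.03184865 0.12437585] [-3.14067570e+00 -1.01045376e-03  2.51620185e+00] [-0.03149414  0.50483656 -0.20100856  2.04310306  0.16906982  0.61030898
  0.5983124 ] [0.90761093 0.1047747  0.36422945] -0.00018270276842842864
[-0.0045  0.0004  0.1292 -0.0012 -0.0013  0.    ]
```

View pics/w10.png

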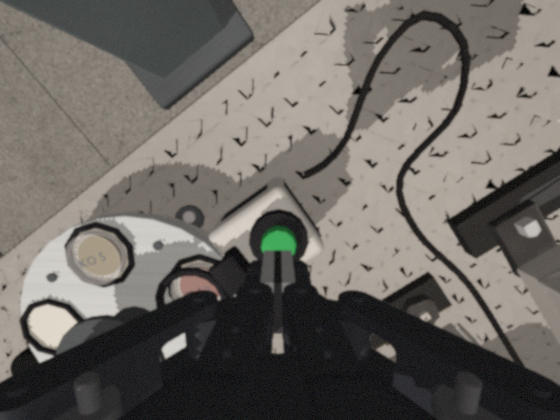

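View pics/s10.png

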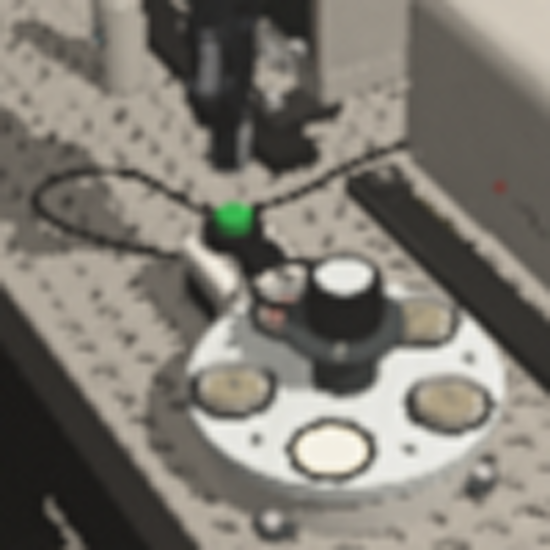

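Emit:
arm_command(deltas=[[-1,0,0,0.07,0,0,0],[-1,0,0,0.14,0,0,0],[-1,0,0,0.165,0,0,0],[-1,0,0,0.165,0,0,0]])

```text
clock: 21.32
position: [0.4906, 0.032, 0.0996]
tool_rot: [-3.141, -0.0, 2.516]
force: [0.6, -0.8, 0.9]
grip_width: 0.0001
```

Emit:
arm_command(deltas=[[-1,0,0,0.01,0,0,0],[-1,0,0,0.02,0,0,0],[-1,0,0,0.02,0,0,0]])

```text
clock: 21.7
position: [0.4908, 0.0319, 0.097]
tool_rot: [-3.142, 0.0, 2.516]
force: [0.1, 1.1, 0.6]
grip_width: -0.0002
```

Emit:
arm_command(deltas=[[-1,0,0,0.01,0,0,0],[-1,0,0,0.02,0,0,0],[-1,0,0,0.02,0,0,0]])

```text
clock: 22.08
position: [0.4908, 0.0319, 0.0939]
tool_rot: [-3.142, 0.0, 2.516]
force: [-0.2, 0.4, 0.6]
grip_width: 0.0001
```

Emit:
arm_command(deltas=[[-1,0,0,0.007,0,0,0],[-1,0,0,0.013,0,0,0],[-1,0,0,0.013,0,0,0]])

```text
clock: 22.45
position: [0.4908, 0.0319, 0.092]
tool_rot: [-3.142, 0.0, 2.516]
force: [0.3, 0.2, 2.7]
grip_width: 0.0001
```

Emit:
arm_command(deltas=[[-1,0,0,0.007,0,0,0],[-1,0,0,0.013,0,0,0],[-1,0,0,0.013,0,0,0]])

```text
clock: 22.82
position: [0.4908, 0.0319, 0.09]
tool_rot: [-3.142, 0.0, 2.516]
force: [-0.1, 0.2, 3.9]
grip_width: -0.0
```

Emit:
arm_command(deltas=[[-1,0,0,0.007,0,0,0],[-1,0,0,0.013,0,0,0],[-1,0,0,0.013,0,0,0]])

```text
clock: 23.2
position: [0.4908, 0.0319, 0.0887]
tool_rot: [3.141, 0.0, 2.516]
force: [-5.3, -0.4, 22.0]
grip_width: -0.0002
```

Force jumped to 22 N at the stop, so the button is fully pressed. Now I let go and rise.

Emit:
arm_command(deltas=[[-1,0,0,-0.02,0,0,0],[-1,0,0,-0.08,0,0,0],[-1,0,0,-0.25,0,0,0],[-1,0,0,-0.5,0,0,0],[-1,0,0,-0.75,0,0,0],[-1,0,0,-0.85,0,0,0],[-1,0,0,-0.85,0,0,0]])

```text
clock: 24.08
position: [0.491, 0.0319, 0.2162]
tool_rot: [3.141, 0.001, 2.516]
force: [-0.0, -0.2, 0.0]
grip_width: 0.0005
```

```bash
python3 - <<'E'
from h import *
import cv2,pickle
s=telemetry.observe(); p,r=s['position'],s['tool_rot'];print(s['clock'],p,s['force'])
im=cams.grab_frame('wrist'); cv2.imwrite('pics/w11.png',im)
im=cams.grab_frame('scene'); cv2.imwrite('pics/s11.png',cv2.resize(im[130:290,200:350],None,fx=3.7,fy=3.7,interpolation=cv2.INTER_CUBIC))
E
```

```text
24.075 [0.49095699 0.03189337 0.21620267] [-0.01001294 -0.19207848  0.01213926]
```

View pics/w11.png

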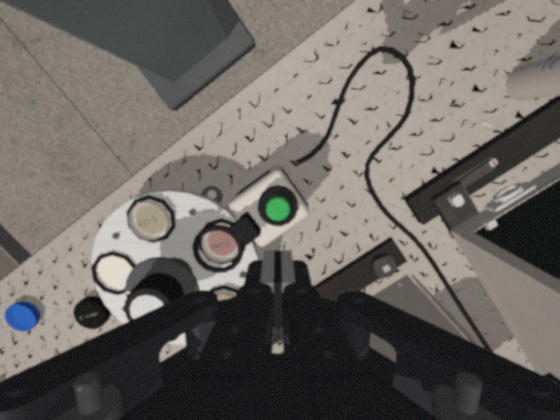

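View pics/s11.png

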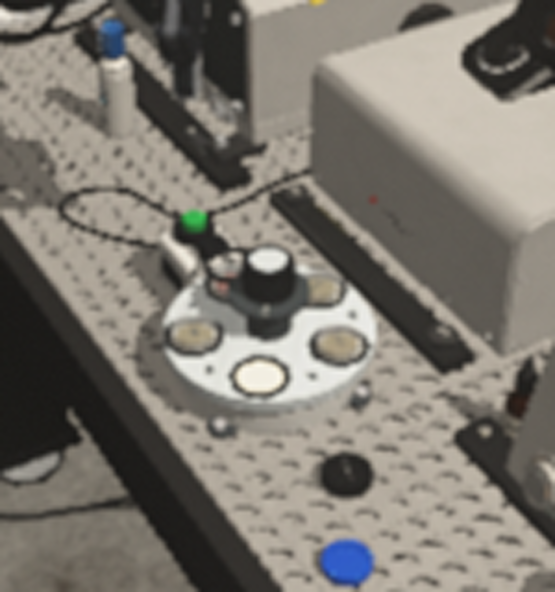

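The pink dish is under the ring at wrist pixel (220,242), the green button is back out at (278,208), and the bottle and cap are upright where they were. Handing in.

```bash
python3 -c "
from workcell import job
print(job.job_done())"
```

```text
the job is handed in; nothing more can be done
None
```

The pink-red dish is locked under the reader's ring, and the green start button has been pressed and released. I handed the job in at about 24 s, with the arm clear of everything.

- **Pressing and turning:** I gripped the knob and pressed it by feel to about 14–15 N, roughly 3.6 mm on the plunger and short of its stop. I turned it +144° anticlockwise (the shorter way) in one go and let it rise.
- **Lock:** The spring force fell smoothly to zero, and a small twist then met about 0.4 N m, so I take it as locked. The pictures put the pink dish at about 90° (the port direction), and averaging all the dishes also gave about 90°.
- **Start button:** It went fully down, reading 22 N on the stop, and came back out. The wrist force read about zero afterwards.
- **Surroundings:** In the last pictures the dishes I could see lie flat in their pockets. The spray bottle and black cap are where they were.
- **Disagreements:** The cameras differed by up to about 5 mm on where the knob axis is, so I settled it by touch. Single dish bearings scattered by about ±2°. The grip slipped by about half a millimetre vertically during the press.

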